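Pack the whole cheeses in their boxes

TASK

Four whole cheeses on the ripening board are ready for packing: a large and a small round one, a large and a small square one. Set each of them down, without dropping it, flat and centred in the empty spruce box of its own shape and size, the square ones squared up with their boxes. Leave the half cheese and the log-shaped cheese where they lie on the board.

Things in the scene. Friction and masses are not known exactly. Their poses are not given: they have to be found in the camera images.
- round_large_center (a point): whole cheese with a pale grey-cream rind, round (a flat cylinder), 62 mm across, 36 mm high, lying flat at the start on the ripening board (a wooden plank 20 mm thick on the bench, the cheeses' undersides at z = 20 mm). Loose, firm, 40 to 170 g. This point is its centre, half-way up (18 mm above its underside); z points up.
- round_small_center (a point): whole cheese with a pale grey-cream rind, round (a flat cylinder), 42 mm across, 36 mm high, lying flat at the start on the ripening board (a wooden plank 20 mm thick on the bench, the cheeses' undersides at z = 20 mm). Loose, firm, 40 to 170 g. This point is its centre, half-way up (18 mm above its underside); z points up.
- square_large_center (a point): whole cheese with a pale grey-cream rind, square, 60 x 60 mm, 36 mm high, lying flat at the start on the ripening board (a wooden plank 20 mm thick on the bench, the cheeses' undersides at z = 20 mm). Loose, firm, 40 to 170 g. This point is its centre, half-way up (18 mm above its underside); z points up; x and y are square to its four sides.
- square_small_center (a point): whole cheese with a pale grey-cream rind, square, 40 x 40 mm, 36 mm high, lying flat at the start on the ripening board (a wooden plank 20 mm thick on the bench, the cheeses' undersides at z = 20 mm). Loose, firm, 40 to 170 g. This point is its centre, half-way up (18 mm above its underside); z points up; x and y are square to its four sides.
- half_center (a point): a cheese cut in half: half-round seen from above, 31 mm radius (62 mm along the straight pale cut face), 36 mm high, loose on the board among the others. Not to be packed. The point is within it, half-way up, 13 mm from the cut face; x points away from the cut face, y along it.
- log_center (a point): a log-shaped cheese lying on its side, 32 mm thick, 90 mm long, loose on the board among the others. Not to be packed. The point is its centre; x is along the log.
- box_round_large_floor (a point): empty shallow box of pale spruce, round, 80 mm across inside, 86 outside, walls 3 mm thick, open at the top. It stands on the bench and does not shift; its rim is 16 mm above the bench, its inner floor 4 mm above the bench, so a packed cheese stands 24 mm above the rim. The point is the centre of the inner floor; z points up.
- box_round_small_floor (a point): empty shallow box of pale spruce, round, 60 mm across inside, 66 outside, walls 3 mm thick, open at the top. It stands on the bench and does not shift; its rim is 16 mm above the bench, its inner floor 4 mm above the bench, so a packed cheese stands 24 mm above the rim. The point is the centre of the inner floor; z points up.
- box_square_large_floor (a point): empty shallow box of pale spruce, square, 78 mm inside, 84 outside, walls 3 mm thick, open at the top. It stands on the bench and does not shift; its rim is 16 mm above the bench, its inner floor 4 mm above the bench, so a packed cheese stands 24 mm above the rim. The point is the centre of the inner floor; z points up; x and y are square to its sides.
- box_square_small_floor (a point): empty shallow box of pale spruce, square, 58 mm inside, 64 outside, walls 3 mm thick, open at the top. It stands on the bench and does not shift; its rim is 16 mm above the bench, its inner floor 4 mm above the bench, so a packed cheese stands 24 mm above the rim. The point is the centre of the inner floor; z points up; x and y are square to its sides.
Things that resemble listed ones, but are neither listed nor needed, are in the scene too. Leave any blue or turquoise look-alike of the part that bears round_large_center alone. Leave any green or pink look-alike of the part that bears box_square_large_floor alone.

How it is judged:
At the end, for the whole second after the job is handed in: Each whole cheese is at rest flat on the floor of the box of its own shape and size: centre within 12 mm of the box centre from above and 14 to 22 mm above the floor, tilt under 0.12 rad, square ones turned within 0.3 rad of the box's sides; half and log within 25 mm of their start (horizontal distance between round_large_center and box_round_large_floor below 0.012 m and z of round_large_center in the frame of box_round_large_floor between 0.014 and 0.022 m and angle between each of round_large_center, round_small_center, square_large_center, square_small_center's own z axis and vertical below 0.12 rad and linear speed of each of round_large, round_small, square_large, square_small below 0.02 m/s and horizontal distance between round_small_center and box_round_small_floor below 0.012 m and z of round_small_center in the frame of box_round_small_floor between 0.014 and 0.022 m and horizontal distance between square_large_center and box_square_large_floor below 0.012 m and z of square_large_center in the frame of box_square_large_floor between 0.014 and 0.022 m and (angle between the x axis of square_large_center and the x axis of box_square_large_floor, either way round below 0.3 rad or angle between the x axis of square_large_center and the y axis of box_square_large_floor, either way round below 0.3 rad) and horizontal distance between square_small_center and box_square_small_floor below 0.012 m and z of square_small_center in the frame of box_square_small_floor between 0.014 and 0.022 m and (angle between the x axis of square_small_center and the x axis of box_square_small_floor, either way round below 0.3 rad or angle between the x axis of square_small_center and the y axis of box_square_small_floor, either way round below 0.3 rad) and distance of each of half_center, log_center from where it was at the start of the episode below 0.025 m); the robot touches nothing.
It fails at once if the half cheese or the log is moved more than 25 mm from where it lay (distance of any of half_center, log_center from where it was at the start of the episode above 0.025 m).
It fails at once if the round large cheese is dropped or thrown: it moves faster than 0.7 m/s (a free fall of 25 mm) with no finger on it (contact force between the fingers and round_large below 0.01 N and linear speed of round_large above 0.7 m/s).
It fails at once if the round small cheese is dropped or thrown: it moves faster than 0.7 m/s (a free fall of 25 mm) with no finger on it (contact force between the fingers and round_small below 0.01 N and linear speed of round_small above 0.7 m/s).
It fails at once if the square large cheese is dropped or thrown: it moves faster than 0.7 m/s (a free fall of 25 mm) with no finger on it (contact force between the fingers and square_large below 0.01 N and linear speed of square_large above 0.7 m/s).
It fails at once if the square small cheese is dropped or thrown: it moves faster than 0.7 m/s (a free fall of 25 mm) with no finger on it (contact force between the fingers and square_small below 0.01 N and linear speed of square_small above 0.7 m/s).
It also fails if it takes over 86 s, if anything falls off the work surface, if the arm or the gripper's body presses on something with over 40 N, if the wrist force passes 120 N, or if a joint passes its speed limit or range.

ROBOT

A 6-joint arm with a two-finger parallel gripper is mounted at the origin on the work surface. World frame = base frame: x ahead of the robot, y to its left, z up, the work surface at z = 0. Lengths are in m, angles in rad, forces in N, time in s.
With the tool pointing down it reaches from about 0.3 to 0.875 m from the base axis. Payload 6.4 kg.
Tool frame: the origin (TCP) lies midway between the tips of the shut fingers; the grasp point (between the pads) lies ctrl.grip_depth behind it (ctrl.grip_depth is the distance from the TCP to the grasp point, in m); x points along the fingers, y is the direction in which the jaws open and shut, and the axes are right-handed (so a half turn about x gives the same grasp; the last joint's range is limited). The gripper opens to 85 mm and grips with 20 to 120 N. Pads are 22 mm wide; open, the fingers measure 114 mm over their backs; the gripper's body (76 mm by 85 mm) begins 54 mm behind the grasp point. The pads swing forward as they close: fully open they stand 13 mm farther back than shut.
Start: joints at [0.898, 0.181, 1.607, -0, 1.354, -0.206], TCP at [0.259, 0.514, 0.231] pointing down, gripper open.
Joint ranges: [-2.99, 2.99], [-0.89, 2.07], [0.3, 2.58], [-1.14, 4.28], [0, 2.63], [-3.12, 3.12]. Speed limits (rad/s): [2.57, 2.57, 3.01, 3.14, 3.14, 3.14].

INTERFACE

Orientations are given as a unit quaternion [w, x, y, z].
In Python, from bench import ctrl gives the robot as it stands.
- The arm moves only by the tool carry_out, never from a script. Its argument "motion" is one flat list of numbers, 7 for each row, row after row: the turn, a rotation vector about the tool's x, y, z in degrees, then the shift along the tool's x, y, z in m, then the gripper's target within -1 to 1 (shut at 1, half-way at 0, fully open at -1). A call has 1 to 10 rows; each row shifts and turns the pose as measured when the row begins, along the tool's axes as they then stand; what a row does not reach is not made up. A row lasts 1/10 s, in which the tool goes at most 50 mm and 8.59 degrees, less where a joint would pass 70% of its speed; a pose out of reach is approached as far as the arm can. A call with a gripper value outside its range is refused whole. The fingers move at their own pace and stop on an object; the grip force is fixed at half the most. Time passes only in rows, so rows that do not move let the fingers close. It gives the time, the measured TCP pose, the force and the opening at its end, in the units of the state.
- ctrl.get_obs(): the state, without advancing time (a new reading comes with each control period).
- ctrl.camera(name): name is "scene" or "top" or "wrist"; returns the picture (384x512x3 uint8, blue, green, red); there is no depth.
- ctrl.camera_params(name): a dict with "mtx" (3x3 intrinsics, pixels), "pose" (4x4, takes a point from camera to world coordinates); the wrist camera has in their place "hand_eye" (4x4, takes a point from camera to tool coordinates, whose origin is the TCP and whose axes are the tool frame's). Camera axes: x right, y down, z forward; pixel columns grow to the right and rows downward; lengths in m; the calibration is good to about 2 mm. A picture is of the moment at which its call begins: read the wrist's pose just before it. camera_params takes no time and is no camera call.
- ctrl.hand_in(): hands the job in, once; it reports no verdict.
Trained networks look in the newest picture that a camera, given by its name, has taken for a name from the list of things; names that differ only in an ending like _2 or _b are one class to them, and where a whole thing is asked for, a point or a joint stands for the part that bears it (a point fixed in the world has none). Each returns a list of dicts, best first, with "conf" (0 to 1); they miss things now and then, are a little off and sometimes report something else, mostly with a low value. They report only what shows in the picture. A call takes as long as a camera call. They do not tell look-alikes from the thing itself.
- ctrl.boxes_of(camera, thing): "point" ([x, y, z] in m, in the coordinates of the camera as it stood for that picture, good to about 4 mm: the middle of the surface that is visible of it).
- ctrl.trace(camera, thing): "pixels" (384x512 bool, what is visible of it).
- ctrl.landmark_of(camera, thing): "point" ([x, y, z] in m, in the coordinates of the camera as it stood for that picture, good to about 4 mm: a listed point, or the origin of a listed thing).
The state is a dict: "time_s": time; "q": joint angles; "dq": joint speeds; "joint_efforts": joint torques, N m; "eef_pos": TCP position; "eef_rot": TCP orientation; "wrist_force": force on the tool from outside, world axes, zero at the start; "torque": the same for the moment, N m; "opening": opening from 0.0 (shut) to 1.0 (fully open).
Only numpy, scipy, OpenCV 4.12 (cv2) and the standard library are available. Lean on these libraries where they do the work, as an engineer would, in place of code of your own. Each camera call takes 0.05 s, during which the arm holds its last target. There are 200 camera calls.

## Working session

There is one attempt and no reset: what is moved stays moved. The work goes in short steps, Python scripts to look and compute and a tool call to move; the robot and the scene stay as the last step left them, time stands still between calls to the robot, and variables do not carry over. Pictures are saved under pics/ and viewed, about 12 in all and at most 16, crops included, and the job is handed in when it is done.

Besides the shell and the picture viewer there is one more tool, called after ">>>" as name(argument=value, ...) on one line, values as JSON. carry_out: Moves the arm, as the interface text tells. Its arguments: {"type":"object","properties":{"motion":{"type":"array"}},"required":["motion"]}

```bash
mkdir -p pics
cat > h.py <<'E'
import numpy as np, cv2
from bench import ctrl
from scipy.spatial.transform import Rotation as R
def toolT():
    o=ctrl.get_obs(); T=np.eye(4); q=o['eef_rot']; T[:3,:3]=R.from_quat([q[1],q[2],q[3],q[0]]).as_matrix(); T[:3,3]=o['eef_pos']; return T
def camT(c):
    p=ctrl.camera_params(c)
    return p['mtx'], (toolT()@np.array(p['hand_eye']) if c=='wrist' else np.array(p['pose']))
def pix2w(c,uv,z,KT=None):
    K,T=KT or camT(c); uv=np.atleast_2d(uv).astype(float)
    d=np.c_[uv,np.ones(len(uv))]@np.linalg.inv(K).T@T[:3,:3].T
    return T[:3,3]+d*((z-T[2,3])/d[:,2])[:,None]
E
python3 - <<'E'
from h import *
for c in['top','scene']:
    cv2.imwrite(f'pics/{c}0.png',ctrl.camera(c))
    K,T=camT(c); print(c,K[0,0],T[:3,3].round(3),T[:3,2].round(2))
    if c=='top':
        for n in ['round_large_center','round_small_center','square_large_center','square_small_center','half_center','log_center','box_round_large_floor','box_round_small_floor','box_square_large_floor','box_square_small_floor']:
            for d in ctrl.landmark_of(c,n):
                p=T[:3,:3]@d['point']+T[:3,3]; uv=K@d['point']; print(n,round(d['conf'],2),p.round(3),(uv[:2]/uv[2]).round())
o=ctrl.get_obs();print(o['eef_rot'],o['time_s'],ctrl.grip_depth); print(toolT().round(3))
E
```

```text
top 428.7550438808108 [0.36  0.029 1.034] [ 0.12  0.02 -0.99]
round_large_center 0.88 [0.34  0.25  0.018] [170. 257.]
round_large_center 0.85 [0.341 0.349 0.016] [129. 257.]
round_large_center 0.73 [0.487 0.277 0.039] [157. 194.]
round_small_center 0.65 [0.6   0.172 0.038] [202. 146.]
square_large_center 0.6 [0.477 0.062 0.037] [249. 197.]
square_small_center 0.73 [0.599 0.053 0.039] [252. 146.]
half_center 0.92 [0.607 0.275 0.034] [159. 145.]
half_center 0.2 [ 0.62  -0.107  0.005] [318. 140.]
log_center 0.87 [0.476 0.175 0.037] [201. 199.]
box_round_large_floor 0.96 [ 0.602 -0.249  0.001] [376. 146.]
box_round_small_floor 0.63 [ 0.476 -0.109  0.009] [320. 198.]
box_square_large_floor 0.96 [ 0.349 -0.116  0.005] [325. 251.]
box_square_large_floor 0.94 [ 0.469 -0.241  0.006] [375. 200.]
box_square_large_floor 0.68 [ 0.31  -0.284  0.007] [397. 267.]
box_square_small_floor 0.7 [ 0.62  -0.107  0.002] [317. 140.]
scene 383.90916680862813 [0.819 0.57  0.575] [-0.41 -0.67 -0.62]
[ 0.68794066  0.16352527  0.68793651 -0.16352519] 0.6 0.0187
[[ 0.     0.45   0.893  0.259]
 [-0.     0.893 -0.45   0.514]
 [-1.     0.     0.     0.231]
 [ 0.     0.     0.     1.   ]]
```

Run:
```python
from h import *
im=cv2.imread('pics/top0.png'); c=im[110:300,100:430]; cv2.imwrite('pics/top0c.png',cv2.resize(c,None,fx=2.4,fy=2.4,interpolation=cv2.INTER_CUBIC))
```

```text
(no output)
```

View pics/top0c.png

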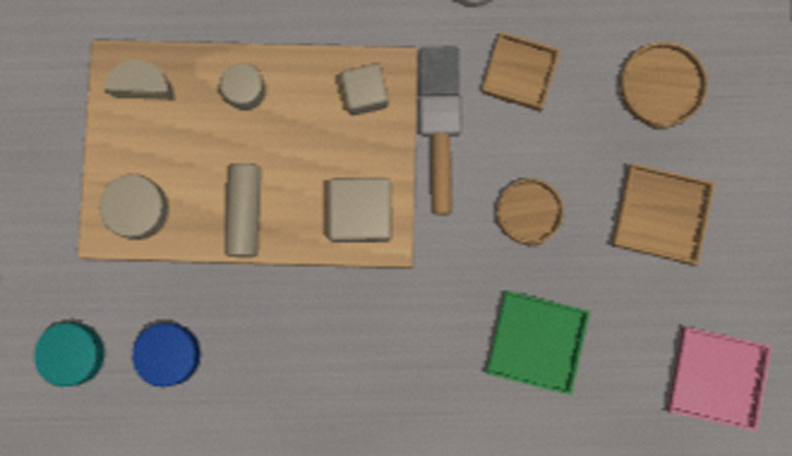

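The cream round cheese at top px (157,194) is round_large. The discs at (170,257) blue and (129,257) turquoise are look-alikes. The spruce tray at (375,200) is box_square_large; (325,251) green and (397,267) pink are look-alikes. The enlarged crop confirms this. Next I fit the outlines to get precise poses.

```bash
cat > fit.py <<'E'
from h import *
from scipy.optimize import minimize
a=np.linspace(0,2*np.pi,48,endpoint=False); circ=np.c_[np.cos(a),np.sin(a)]; sq=np.array([[1,1],[1,-1],[-1,-1],[-1,1.]])
S={'round_large':('c',31,20,56),'round_small':('c',21,20,56),'square_large':('s',30,20,56),'square_small':('s',20,20,56),
'box_round_large':('c',43,0,16),'box_round_small':('c',33,0,16),'box_square_large':('s',42,0,16),'box_square_small':('s',32,0,16)}
def hull(p,n,K,T,dz=0):
    k,r,z0,z1=S[n]; b=(circ if k=='c' else sq)*r/1e3; c,s=np.cos(p[2]),np.sin(p[2])
    b=b@np.array([[c,s],[-s,c]])+p[:2]
    P=np.vstack([np.c_[b,np.full(len(b),z/1e3+dz)] for z in(z0,z1)])
    q=(P-T[:3,3])@T[:3,:3]@np.array(K).T; return cv2.convexHull((q[:,:2]/q[:,2:]).astype(np.float32))[:,0]
def fit(n,cam,uv=None,x0=None,dz=0):
    K,T=camT(cam); thing=n+('_floor' if 'box' in n else '_center'); best=None
    for d in ctrl.trace(cam,thing):
        m=np.array(d['pixels']); ys,xs=np.nonzero(m); c=np.array([xs.mean(),ys.mean()])
        if uv is None or np.hypot(*(c-uv))<12: best=m; break
    if best is None: return None
    f=8; x,y,w,h=cv2.boundingRect(best.astype(np.uint8)); x-=4;y-=4;w+=8;h+=8
    M=cv2.copyMakeBorder(best.astype(np.uint8),8,8,8,8,cv2.BORDER_CONSTANT)[y+8:y+h+8,x+8:x+w+8]; B=cv2.resize(M,None,fx=f,fy=f,interpolation=cv2.INTER_NEAREST)
    def cost(p):
        q=(hull(p,n,K,T,dz)-[x,y]+.5)*f
        A=cv2.fillPoly(np.zeros_like(B),[np.round(q*16).astype(np.int32)],1,shift=4)
        return 1-(A&B).sum()/(A|B).sum()
    zc=(S[n][2]+S[n][3])/2e3
    g=x0 if x0 is not None else pix2w(cam,[c],zc,(K,T))[0][:2]
    rs=[]
    for t in ([0] if S[n][0]=='c' else np.radians([-40,-20,0,20,40])):
        sim=np.array([[0,0,0],[.006,0,0],[0,.006,0],[0,0,.25]])+[*g,t]
        rs.append(minimize(cost,sim[0],method='Nelder-Mead',options=dict(initial_simplex=sim,xatol=1e-4,fatol=1e-4)))
    r=min(rs,key=lambda r:r.fun); yaw=(np.degrees(r.x[2])+45)%90-45
    return r.x[:2].round(4),yaw.round(1),round(r.fun,3)
E
cat > m.py <<'E'
from fit import *
ctrl.camera('top')
U={'round_large':(157,194),'round_small':(202,146),'square_large':(249,197),'square_small':(252,146),'box_round_large':(376,146),'box_round_small':(320,198),'box_square_large':(375,200),'box_square_small':(317,140)}
for n,u in U.items(): print(n,*(fit(n,'top',u) or ['none']))
E
python3 m.py
```

```text
round_large [0.4821 0.2791] 1.9 0.1
round_small [0.6013 0.1733] 4.1 0.071
square_large none
square_small [0.5968 0.053 ] 9.7 0.098
box_round_large [ 0.6036 -0.2495] 7.5 0.042
box_round_small [ 0.4756 -0.1094] 11.5 0.075
box_square_large [ 0.4725 -0.2427] -14.7 0.043
box_square_small [ 0.6204 -0.105 ] -18.4 0.053
```

>>> carry_out(motion=[-8.5,0,0,0,0,0,-1,-8.5,0,0,0,0,0,-1,-8.5,0,0,0,0,0,-1,-1.3,0,0,0,0,0,-1])

```text
time_s: 1.45
eef_pos: [0.2587, 0.5135, 0.2313]
eef_rot: [0.707, -0.005, 0.707, 0.005]
wrist_force: [0.3, -0.5, 0.0]
opening: 1.0
```

>>> carry_out(motion=[0,0,0,0,-0.029,0.028,-1,0,0,0,0,-0.029,0.028,-1,0,0,0,0,-0.029,0.028,-1,0,0,0,0,-0.029,0.028,-1,0,0,0,0,-0.029,0.028,-1,0,0,0,0,-0.029,0.028,-1,0,0,0,0,-0.029,0.028,-1,0.8,0,0,0,-0.031,0.027,-1,0,0,0,0,0,0,-1])

```text
time_s: 2.35
eef_pos: [0.4903, 0.2731, 0.2319]
eef_rot: [0.708, 0.01, 0.706, -0.008]
wrist_force: [-0.3, 0.4, 0.0]
opening: 1.001
```

Run:
```python
from fit import *
print(toolT().round(4)); print(np.array(ctrl.camera_params('wrist')['hand_eye']).round(3))
KT=camT('wrist'); cv2.imwrite('pics/w1.png',ctrl.camera('wrist'))
for n,g in [('round_large',(.482,.279)),('round_small',(.601,.173)),('square_large',(.477,.062)),('square_small',(.597,.053))]:
    h=hull((*g,0),n,*KT); print(n,h.mean(0).round()); print(fit(n,'wrist',None,g))
```

```text
[[ 0.003   0.025   0.9997  0.4903]
 [ 0.0019  0.9997 -0.025   0.2731]
 [-1.      0.002   0.003   0.2319]
 [ 0.      0.      0.      1.    ]]
[[ 0.    -0.28   0.96  -0.143]
 [ 1.    -0.    -0.    -0.001]
 [ 0.     0.96   0.28  -0.071]
 [ 0.     0.     0.     1.   ]]
round_large [257. 162.]
(array([0.482, 0.279]), np.float64(0.0), np.float64(1.0))
round_small [169. 263.]
(array([0.598 , 0.1761]), np.float64(8.9), np.float64(0.199))
square_large [ 55. 162.]
(array([0.4737, 0.0635]), np.float64(1.6), np.float64(0.061))
square_small [ 68. 262.]
(array([0.5933, 0.0586]), np.float64(15.7), np.float64(0.078))
```

View pics/w1.png

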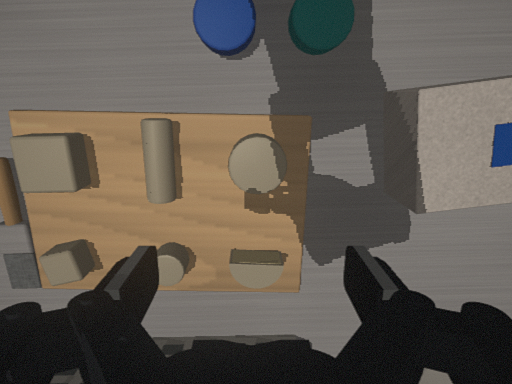

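The wrist view agrees to about 1 mm: round_large is at (257,163) and was predicted at (257,162). There is a tall block at right (450,140), well clear of the work. Now I approach round_large.

>>> carry_out(motion=[-1.4,0,0,0.03,0.006,-0.008,-1,0,0,0,0.045,0,0,-1,0,0,0,0.045,0,0,-1,0,0,0,0,0,0,-1,0,0,0,0,0,0,-1])

```text
time_s: 3.1
eef_pos: [0.4766, 0.2914, 0.1127]
eef_rot: [0.71, -0.004, 0.704, 0.008]
wrist_force: [-0.2, -0.1, 1.4]
opening: 1.0
```

```bash
cat > go.py <<'E'
import sys
from h import *
x,y,z,yaw=map(float,sys.argv[1:5]); T=toolT()
c,s=np.cos(np.radians(yaw)),np.sin(np.radians(yaw)) # yaw of tool z axis in world
G=np.array([[0,-s,c],[0,c,s],[-1,0,0]])
print('pos',T[:3,3].round(4),'rot',np.degrees(R.from_matrix(T[:3,:3].T@G).as_rotvec()).round(2),'shift',(T[:3,:3].T@(np.array([x,y,z])-T[:3,3])).round(4))
E
python3 go.py .482 .279 .06 0
```

```text
pos [0.4766 0.2914 0.1127] rot [ 0.98  0.43 -0.36] shift [ 0.0527 -0.0128  0.0048]
```

>>> carry_out(motion=[1,0.4,-0.4,0,-0.013,0.005,-1,0,0,0,0,0,0,-1,0,0,0,0,0,0,-1])

```text
time_s: 3.4
eef_pos: [0.4849, 0.2794, 0.1187]
eef_rot: [0.71, 0.0, 0.704, 0.0]
wrist_force: [-0.6, 0.3, 0.2]
opening: 0.997
```

```bash
python3 go.py .482 .279 .03 0
```

```text
pos [0.4849 0.2794 0.1187] rot [-0.02  0.43 -0.06] shift [ 0.0887 -0.0005 -0.0035]
```

>>> carry_out(motion=[0,0.4,0,0.03,0,-0.003,-1,0,0,0,0.03,0,0,-1,0,0,0,0.015,0,0,-1,0,0,0,0,0,0,-1,0,0,0,0,0,0,-1])

```text
time_s: 3.9
eef_pos: [0.4895, 0.2808, 0.0501]
eef_rot: [0.712, 0.003, 0.702, 0.001]
wrist_force: [-0.0, 0.9, 0.4]
opening: 1.0
```

```bash
python3 go.py .482 .279 .03 0
```

```text
pos [0.4895 0.2808 0.0501] rot [-0.14  0.86 -0.33] shift [ 0.02   -0.002  -0.0078]
```

>>> carry_out(motion=[0,0.9,-0.3,0.012,-0.002,-0.008,-1,0,0,0,0,0,0,-1])

```text
time_s: 4.1
eef_pos: [0.4826, 0.2792, 0.0395]
eef_rot: [0.708, 0.001, 0.707, -0.0]
wrist_force: [-1.3, -0.6, -1.1]
opening: 0.997
```

```bash
python3 go.py .482 .279 .03 0
```

```text
pos [0.4826 0.2792 0.0395] rot [-0.15  0.07 -0.07] shift [ 0.0095 -0.0003 -0.0006]
```

Well aligned. I go down the rest of the way and close.

>>> carry_out(motion=[0,0,0,0.009,0,0,-1,0,0,0,0,0,0,1,0,0,0,0,0,0,1,0,0,0,0,0,0,1,0,0,0,0,0,0,1,0,0,0,0,0,0,1])

```text
time_s: 4.7
eef_pos: [0.4841, 0.28, 0.0319]
eef_rot: [0.709, 0.002, 0.705, 0.0]
wrist_force: [-0.1, -0.4, -1.3]
opening: 0.707
```

```bash
python3 go.py .482 .279 .03 0
python3 - <<'E'
from h import *
cv2.imwrite('pics/s1.png',ctrl.camera('scene'))
E
```

```text
pos [0.4841 0.28   0.0319] rot [-0.13  0.26 -0.14] shift [ 0.0019 -0.001  -0.0021]
```

View pics/s1.png

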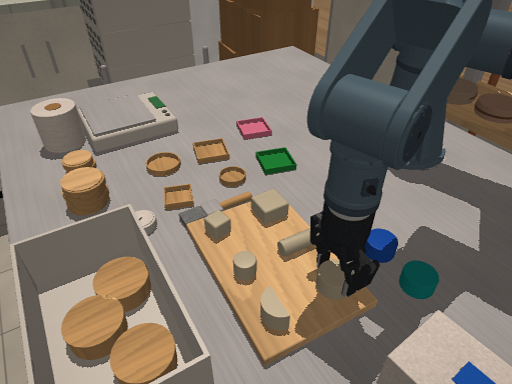

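>>> carry_out(motion=[0,0.3,0,-0.03,0,0,1,0,0,0,-0.04,0,0,1,0,0,0,-0.02,0,0,1,0,0,0,0,-0.042,0.009,1,0,0,0,0,-0.042,0.009,1,0,0,0,0,-0.042,0.009,1,0,0,0,0,-0.042,0.009,1,0,0,0,0,-0.042,0.009,1,0,0,0,0,-0.042,0.009,1,0,0,0,0,0,0,1])

```text
time_s: 5.75
eef_pos: [0.5388, 0.0197, 0.1244]
eef_rot: [0.707, -0.001, 0.707, 0.002]
wrist_force: [1.0, 1.4, -0.2]
opening: 0.703
```

```bash
python3 go.py .6056 -.2495 .1 0
```

```text
pos [0.5388 0.0197 0.1244] rot [ 0.21  0.01 -0.03] shift [ 0.0243 -0.2695  0.0658]
```

>>> carry_out(motion=[0,0,0,0,-0.044,0.011,1,0,0,0,0,-0.044,0.011,1,0,0,0,0,-0.044,0.011,1,0,0,0,0,-0.044,0.011,1,0,0,0,0,-0.044,0.011,1,0,0,0,0,-0.03,0.009,1,0,0,0,0,0,0,1,0,0,0,0,0,0,1])

```text
time_s: 6.55
eef_pos: [0.6043, -0.2348, 0.121]
eef_rot: [0.706, 0.0, 0.708, 0.003]
wrist_force: [-0.2, 1.0, -1.6]
opening: 0.703
```

```bash
python3 go.py .6056 -.2495 .06 0
python3 - <<'E'
from fit import *
KT=camT('wrist'); im=ctrl.camera('wrist')
print(fit('box_round_large','wrist',None,(.6036,-.2495)),fit('box_square_large','wrist',None,(.4725,-.2427)),fit('round_large','wrist',None,toolT()[:2,3],toolT()[2,3]-.032))
h=hull((.6036,-.2495,0),'box_round_large',*KT); cv2.polylines(im,[h.astype(int)],True,(0,0,255),1)
h=hull((.4725,-.2427,-.256),'box_square_large',*KT); cv2.polylines(im,[h.astype(int)],True,(0,0,255),1)
cv2.imwrite('pics/w2.png',im)
E
```

```text
pos [ 0.6043 -0.2348  0.121 ] rot [ 0.25 -0.17 -0.28] shift [ 0.0609 -0.015   0.0015]
(array([ 0.6037, -0.2496]), np.float64(-3.6), np.float64(0.371)) (array([ 0.4718, -0.2423]), np.float64(-14.9), np.float64(0.062)) (array([ 0.6044, -0.2347]), np.float64(8.4), np.float64(0.062))
```

View pics/w2.png

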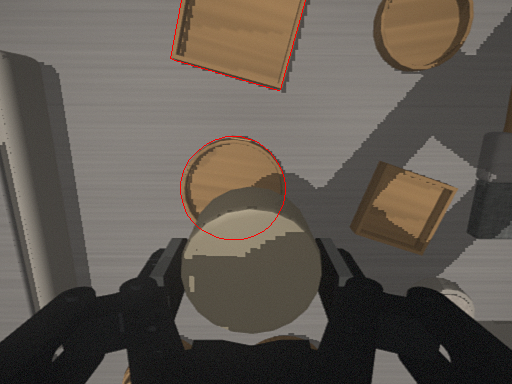

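The wrist view shows the box overlays matching, with the round box centred at about (233,188). The cheese is held level and centred under the tool. I lower it.

>>> carry_out(motion=[0.2,0,-0.2,0.02,-0.014,0,1,0,0,0,0.03,0,0,1,0,0,0,0.015,0,0,1,0,0,0,0,0,0,1,0,0,0,0,0,0,1])

```text
time_s: 7.25
eef_pos: [0.6061, -0.2422, 0.0575]
eef_rot: [0.707, -0.004, 0.707, 0.004]
wrist_force: [0.2, -0.9, -0.4]
opening: 0.703
```

```bash
python3 go.py .604 -.2495 .017 0
```

```text
pos [ 0.6061 -0.2422  0.0575] rot [0.6  0.01 0.02] shift [ 0.0405 -0.0073 -0.0022]
```

>>> carry_out(motion=[0.6,0,0,0.01,-0.007,-0.002,1,0,0,0,0.015,0,0,1,0,0,0,0.005,0,0,1,0,0,0,0,0,0,1])

```text
time_s: 7.65
eef_pos: [0.6058, -0.2504, 0.0282]
eef_rot: [0.709, -0.001, 0.706, -0.001]
wrist_force: [0.4, 1.0, -1.4]
opening: 0.705
```

```bash
python3 go.py .604 -.2495 .017 0
```

```text
pos [ 0.6058 -0.2504  0.0282] rot [-0.02  0.23  0.16] shift [ 0.0112  0.0009 -0.0019]
```

>>> carry_out(motion=[0,0.2,0.2,0.008,0.001,-0.001,1,0,0,0,0.002,0,0,1,0,0,0,0,0,0,1])

```text
time_s: 7.95
eef_pos: [0.6049, -0.2495, 0.0175]
eef_rot: [0.707, 0.0, 0.707, 0.0]
wrist_force: [0.6, 0.4, -0.8]
opening: 0.706
```

```bash
python3 go.py .604 -.2495 .017 0
```

```text
pos [ 0.6049 -0.2495  0.0175] rot [-0.03  0.02 -0.05] shift [ 0.0005 -0.     -0.0009]
```

>>> carry_out(motion=[0,0,0,0,0,0,-1,0,0,0,0,0,0,-1,0,0,0,0,0,0,-1,0,0,0,0,0,0,-1,0,0,0,-0.03,0,0,-1,0,0,0,-0.045,0,0,-1,0,0,0,-0.045,0,0,-1,0,0,0,-0.03,0,0,-1,0,0,0,0,0,0,-1])

```text
time_s: 8.85
eef_pos: [0.6048, -0.2495, 0.1735]
eef_rot: [0.707, 0.001, 0.707, 0.0]
wrist_force: [0.2, 0.5, 1.5]
opening: 0.996
```

```bash
python3 - <<'E'
from fit import *
ctrl.camera('wrist'); print(fit('round_large','wrist',None,(.604,-.25),-.016),fit('box_round_small','wrist',None,(.4756,-.1094)),fit('box_square_small','wrist',None,(.62,-.105)))
E
python3 go.py .474 .0625 .15 1.5
```

```text
(array([ 0.6023, -0.2498]), np.float64(15.9), np.float64(0.088)) (array([ 0.4739, -0.1104]), np.float64(3.0), np.float64(0.053)) (array([ 0.6148, -0.106 ]), np.float64(-18.8), np.float64(0.047))
pos [ 0.6012 -0.2473  0.1657] rot [-1.53 -0.57 -0.45] shift [ 0.0194  0.3096 -0.1272]
```

round_large is packed: it measures (0.602,-0.250) against box (0.604,-0.250). Next is square_large.

>>> carry_out(motion=[-1.5,-0.5,-0.4,0,0.039,-0.016,-1,0,0,0,0,0.039,-0.016,-1,0,0,0,0,0.039,-0.016,-1,0,0,0,0,0.039,-0.016,-1,0,0,0,0,0.039,-0.016,-1,0,0,0,0,0.039,-0.016,-1,0,0,0,0,0.035,-0.014,-1,0,0,0,0,0.02,-0.009,-1,0,0,0,0,0,0,-1,0,0,0,0,0,0,-1])

```text
time_s: 10.05
eef_pos: [0.4577, 0.0513, 0.1473]
eef_rot: [0.694, -0.004, 0.72, 0.013]
wrist_force: [0.4, -0.3, -0.1]
opening: 1.001
```

```bash
python3 - <<'E'
from fit import *
im=ctrl.camera('wrist'); print(fit('square_large','wrist',None,(.474,.063)))
cv2.imwrite('pics/w3.png',im)
E
python3 go.py .474 .063 .08 1.5
```

```text
(array([0.477 , 0.0579]), np.float64(0.1), np.float64(0.06))
pos [0.4582 0.0506 0.1475] rot [-0.23 -2.02 -0.72] shift [0.067  0.0112 0.0185]
```

View pics/w3.png

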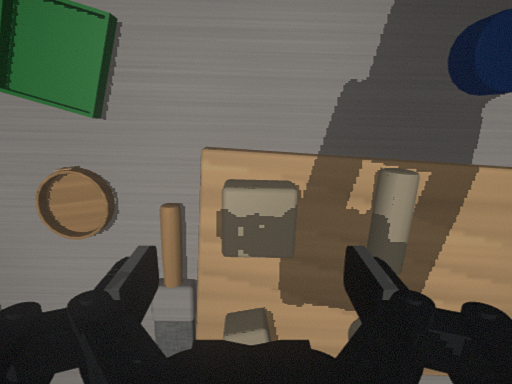

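The square cheese is at px (260,220), with the knife handle at (172,245) beside it and low. I straighten the tool and descend.

>>> carry_out(motion=[-0.5,-2,-0.7,0.02,0.009,0.018,-1,0,0,0,0.025,0,0,-1,0,0,0,0,0,0,-1,0,0,0,0,0,0,-1])

```text
time_s: 10.55
eef_pos: [0.4789, 0.0561, 0.1011]
eef_rot: [0.708, -0.009, 0.706, 0.009]
wrist_force: [0.8, 0.7, 0.6]
opening: 1.0
```

```bash
python3 go.py .4755 .060 .03 0.8
```

```text
pos [0.4789 0.0561 0.1011] rot [0.64 0.13 0.06] shift [ 0.0711  0.004  -0.0034]
```

>>> carry_out(motion=[0.6,0.1,0,0.03,0.004,-0.003,-1,0,0,0,0.025,0,0,-1,0,0,0,0,0,0,-1,0,0,0,0,0,0,-1])

```text
time_s: 10.95
eef_pos: [0.4806, 0.0571, 0.0498]
eef_rot: [0.71, -0.004, 0.704, 0.003]
wrist_force: [0.2, -0.1, 0.5]
opening: 1.002
```

```bash
python3 go.py .4755 .060 .031 0.8
```

```text
pos [0.4806 0.0571 0.0498] rot [-0.2   0.43  0.13] shift [ 0.0188  0.003  -0.0052]
```

>>> carry_out(motion=[0,0.4,0,0.014,0.003,-0.005,-1,0,0,0,0.003,0,0,-1,0,0,0,0,0,0,-1])

```text
time_s: 11.25
eef_pos: [0.4781, 0.0595, 0.035]
eef_rot: [0.709, -0.004, 0.705, 0.002]
wrist_force: [-0.0, -0.2, 0.6]
opening: 0.999
```

```bash
python3 go.py .4755 .060 .031 0.8
```

```text
pos [0.4781 0.0595 0.035 ] rot [-0.24  0.32  0.17] shift [ 0.004   0.0005 -0.0026]
```

>>> carry_out(motion=[0,0.3,0,0.004,0,-0.002,-1,0,0,0,0,0,0,1,0,0,0,0,0,0,1,0,0,0,0,0,0,1,0,0,0,0,0,0,1,0,0,0,0,0,0,1])

```text
time_s: 11.85
eef_pos: [0.4768, 0.0595, 0.032]
eef_rot: [0.708, -0.005, 0.706, 0.002]
wrist_force: [0.5, 0.2, -2.0]
opening: 0.688
```

```bash
python3 go.py .4755 .060 .031 0.8
```

```text
pos [0.4768 0.0595 0.032 ] rot [-0.22  0.1   0.19] shift [ 0.001   0.0005 -0.0013]
```

>>> carry_out(motion=[0,0,0,-0.03,0,0,1,0,0,0,-0.04,0,0,1,5.2,0,0,-0.01,0,0,1,5.2,0,0,0,0,0,1,5.2,0,0,0,0,0,1,0,0,0,0,0,0,1,0,0,0,0,0,0,1])

```text
time_s: 12.55
eef_pos: [0.4751, 0.06, 0.1139]
eef_rot: [0.7, 0.094, 0.701, -0.096]
wrist_force: [0.4, 0.1, -0.5]
opening: 0.686
```

```bash
python3 go.py .472 -.2425 .09 -14.8
```

```text
pos [0.4751 0.06   0.1139] rot [-0.64 -0.05  0.18] shift [ 0.0248 -0.2923  0.0776]
```

>>> carry_out(motion=[-0.6,0,0,0,-0.042,0.011,1,0,0,0,0,-0.042,0.011,1,0,0,0,0,-0.042,0.011,1,0,0,0,0,-0.042,0.011,1,0,0,0,0,-0.042,0.011,1,0,0,0,0,-0.042,0.011,1,0,0,0,0,-0.025,0.008,1,0,0,0,0,0,0,1,0,0,0,0,0,0,1])

```text
time_s: 13.45
eef_pos: [0.476, -0.2358, 0.1113]
eef_rot: [0.701, 0.082, 0.704, -0.083]
wrist_force: [-0.4, -0.5, -1.5]
opening: 0.69
```

```bash
python3 go.py .472 -.2425 .06 -14.8
```

```text
pos [ 0.476  -0.2358  0.1113] rot [ 1.37 -0.27  0.07] shift [ 0.0514 -0.0074 -0.0021]
```

>>> carry_out(motion=[1.2,-0.3,0,0.02,-0.007,-0.002,1,0,0,0,0.015,0,0,1,0,0,0,0,0,0,1,0,0,0,0,0,0,1])

```text
time_s: 13.85
eef_pos: [0.4721, -0.238, 0.0751]
eef_rot: [0.701, 0.088, 0.702, -0.087]
wrist_force: [0.2, 0.1, -0.5]
opening: 0.688
```

```bash
python3 go.py .472 -.2425 .017 -14.8
python3 - <<'E'
from fit import *
ctrl.camera('wrist'); t=toolT()[:3,3]; print(fit('square_large','wrist',None,t[:2],t[2]-.032),t.round(4))
E
```

```text
pos [ 0.4721 -0.238   0.0751] rot [ 0.56 -0.06 -0.03] shift [ 0.0581 -0.0045  0.0011]
(array([ 0.4735, -0.2391]), np.float64(-14.3), np.float64(0.074)) [ 0.4721 -0.2378  0.0751]
```

>>> carry_out(motion=[0.5,0,0,0.025,-0.004,0,1,0,0,0,0.02,0,0,1,0,0,0,0.002,0,0,1,0,0,0,0,0,0,1,0,0,0,0,0,0,1])

```text
time_s: 14.45
eef_pos: [0.4752, -0.2431, 0.0327]
eef_rot: [0.704, 0.088, 0.699, -0.091]
wrist_force: [-0.8, -0.1, -1.0]
opening: 0.687
```

```bash
python3 go.py .4715 -.2425 .017 -14.8
```

```text
pos [ 0.4752 -0.2431  0.0327] rot [0.25 0.43 0.2 ] shift [ 0.0157 -0.0003 -0.0038]
```

>>> carry_out(motion=[0,0.4,0,0.012,0,-0.004,1,0,0,0,0.003,0,0,1,0,0,0,0,0,0,1])

```text
time_s: 14.75
eef_pos: [0.4726, -0.243, 0.019]
eef_rot: [0.703, 0.087, 0.7, -0.091]
wrist_force: [0.6, -0.0, -1.1]
opening: 0.688
```

```bash
python3 go.py .4715 -.2425 .017 -14.8
```

```text
pos [ 0.4726 -0.243   0.019 ] rot [0.28 0.22 0.31] shift [ 0.002   0.0002 -0.0012]
```

>>> carry_out(motion=[0,0.2,0.2,0.002,0,-0.001,1,0,0,0,0,0,0,-1,0,0,0,0,0,0,-1,0,0,0,0,0,0,-1,0,0,0,0,0,0,-1,0,0,0,-0.03,0,0,-1,0,0,0,-0.045,0,0,-1,0,0,0,-0.045,0,0,-1,0,0,0,-0.02,0,0,-1,0,0,0,0,0,0,-1])

```text
time_s: 15.75
eef_pos: [0.4712, -0.2424, 0.1617]
eef_rot: [0.701, 0.089, 0.702, -0.09]
wrist_force: [0.7, 0.3, 0.5]
opening: 0.997
```

>>> carry_out(motion=[-8,0,0,0,0,0,-1,-8,0,0,0,0,0,-1,-8,0,0,0,0,0,-1,-4.8,0,0,0,0,0,-1,0,0,0,0,0,0,-1,0,0,0,0,0,0,-1])

```text
time_s: 16.35
eef_pos: [0.4693, -0.2409, 0.1561]
eef_rot: [0.699, -0.092, 0.703, 0.095]
wrist_force: [-0.3, 0.2, 0.5]
opening: 0.998
```

```bash
python3 go.py .596 .054 .15 14
python3 - <<'E'
from fit import *
ctrl.camera('wrist'); print(fit('square_large','wrist',None,(.472,-.2425),-.016))
E
```

```text
pos [ 0.4693 -0.2409  0.1561] rot [ 1.23 -0.27 -0.24] shift [0.0062 0.2512 0.1998]
(array([ 0.471 , -0.2438]), np.float64(-14.8), np.float64(0.059))
```

square_large is packed: (0.471,-0.244), yaw -14.8°. Next is square_small.

>>> carry_out(motion=[1.2,0,0,0,0.032,0.026,-1,0,0,0,0,0.032,0.026,-1,0,0,0,0,0.032,0.026,-1,0,0,0,0,0.032,0.026,-1,0,0,0,0,0.032,0.026,-1,0,0,0,0,0.032,0.026,-1,0,0,0,0,0.032,0.025,-1,0,0,0,0,0.015,0.011,-1,0,0,0,0,0,0,-1,0,0,0,0,0,0,-1])

```text
time_s: 17.45
eef_pos: [0.6038, 0.0461, 0.1544]
eef_rot: [0.701, -0.079, 0.704, 0.081]
wrist_force: [-0.6, -0.7, -0.9]
opening: 1.001
```

```bash
python3 - <<'E'
from fit import *
im=ctrl.camera('wrist'); print(fit('square_small','wrist',None,(.596,.054)),fit('round_small','wrist',None,(.6,.174)))
cv2.imwrite('pics/w4.png',im)
E
python3 go.py .596 .054 .07 14
```

```text
(array([0.5964, 0.052 ]), np.float64(10.0), np.float64(0.122)) (array([0.6019, 0.1704]), np.float64(10.5), np.float64(0.093))
pos [0.6037 0.0448 0.1547] rot [-1.14 -0.21 -0.14] shift [ 0.0847  0.0104 -0.0051]
```

View pics/w4.png

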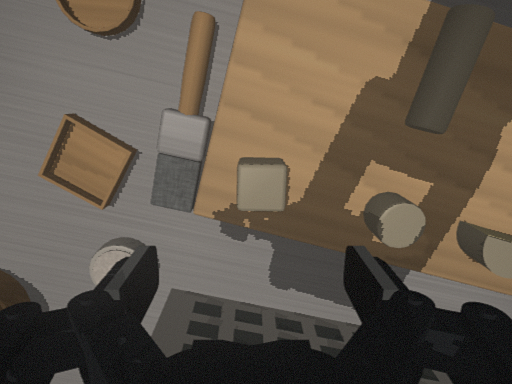

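The small square cheese is at px (262,185), aligned with the tool to within a degree or two. The tool with a metal head at (180,150) lies just left of it, so I pre-shape the jaws narrower.

>>> carry_out(motion=[0,-0.2,0,0.025,0.009,-0.005,-0.5,0,0,0,0.03,0,0,-0.5,0,0,0,0.015,0,0,-0.5,0,0,0,0,0,0,-0.5,0,0,0,0,0,0,-0.5])

```text
time_s: 18.1
eef_pos: [0.5976, 0.0469, 0.0853]
eef_rot: [0.704, -0.076, 0.702, 0.076]
wrist_force: [0.5, 1.1, -0.0]
opening: 0.752
```

```bash
python3 go.py .596 .053 .034 12.5
```

```text
pos [0.5976 0.0469 0.0853] rot [-0.12  0.19 -0.02] shift [ 0.0513  0.0063 -0.0004]
```

>>> carry_out(motion=[0,0.2,0,0.01,0.006,0,-0.5,0,0,0,0.02,0,0,-0.5,0,0,0,0.005,0,0,-0.5,0,0,0,0,0,0,-0.5,0,0,0,0,0,0,-0.5])

```text
time_s: 18.6
eef_pos: [0.5998, 0.0529, 0.0534]
eef_rot: [0.705, -0.076, 0.701, 0.075]
wrist_force: [-0.8, -0.8, 0.7]
opening: 0.752
```

```bash
python3 go.py .596 .053 .034 12.5
```

```text
pos [0.5998 0.0529 0.0534] rot [-0.2   0.38  0.11] shift [ 0.0194  0.001  -0.0038]
```

>>> carry_out(motion=[0,0.4,0,0.014,0.001,-0.004,-0.5,0,0,0,0.004,0,0,-0.5,0,0,0,0,0,0,-0.5,0,0,0,0,0,0,1,0,0,0,0,0,0,1,0,0,0,0,0,0,1,0,0,0,0,0,0,1,0,0,0,0,0,0,1])

```text
time_s: 19.4
eef_pos: [0.5974, 0.053, 0.0366]
eef_rot: [0.704, -0.077, 0.702, 0.075]
wrist_force: [-0.7, -0.4, 0.3]
opening: 0.451
```

```bash
python3 go.py .596 .053 .034 12.5
```

```text
pos [0.5974 0.053  0.0366] rot [-0.2   0.17  0.18] shift [ 0.0026  0.0004 -0.0013]
```

>>> carry_out(motion=[0,0,0,-0.03,0,0,1,0,0,0,-0.04,0,0,1,7.7,0,0,-0.01,0,0,1,7.7,0,0,0,0,0,1,7.7,0,0,0,0,0,1,7.7,0,0,0,0,0,1,0,0,0,0,0,0,1,0,0,0,0,0,0,1])

```text
time_s: 20.2
eef_pos: [0.596, 0.0532, 0.1191]
eef_rot: [0.698, 0.119, 0.696, -0.12]
wrist_force: [-0.3, 0.3, -1.2]
opening: 0.455
```

```bash
python3 go.py .617 -.1055 .1 -18.6
```

```text
pos [0.596  0.0532 0.1191] rot [-0.85  0.12  0.09] shift [ 0.0195 -0.1426  0.0726]
```

>>> carry_out(motion=[-0.8,0,0,0,-0.036,0.018,1,0,0,0,0,-0.036,0.018,1,0,0,0,0,-0.036,0.018,1,0,0,0,0,-0.025,0.014,1,0,0,0,0,0,0,1,0,0,0,0,0,0,1])

```text
time_s: 20.8
eef_pos: [0.6181, -0.0981, 0.118]
eef_rot: [0.699, 0.106, 0.699, -0.107]
wrist_force: [-1.2, 0.0, -1.4]
opening: 0.451
```

```bash
python3 go.py .617 -.1055 .06 -18.6;  python3 - <<'E'
from fit import *
ctrl.camera('wrist'); t=toolT()[:3,3]; print(fit('square_small','wrist',None,t[:2],t[2]-.0366),t.round(4))
print(fit('box_square_small','wrist',None,(.617,-.1055)))
ctrl.camera('top'); print(fit('box_square_small','top',(317,140)))
E
```

```text
pos [ 0.6181 -0.0981  0.118 ] rot [1.26 0.01 0.07] shift [ 0.0581 -0.0073  0.0012]
(array([ 0.6201, -0.0995]), np.float64(-17.3), np.float64(0.082)) [ 0.6181 -0.098   0.1181]
(array([ 0.5958, -0.0977]), np.float64(-17.3), np.float64(0.153))
None
```

>>> carry_out(motion=[1,0,0,0.02,-0.007,-0.001,1,0,0,0,0.03,0,0,1,0,0,0,0.01,0,0,1,0,0,0,0,0,0,1,0,0,0,0,0,0,1])

```text
time_s: 21.55
eef_pos: [0.6168, -0.0989, 0.0594]
eef_rot: [0.7, 0.109, 0.697, -0.11]
wrist_force: [0.1, 0.0, -0.6]
opening: 0.452
```

```bash
python3 go.py .616 -.105 .0215 -18.6
```

```text
pos [ 0.6168 -0.0989  0.0594] rot [0.73 0.23 0.06] shift [ 0.0379 -0.006   0.001 ]
```

>>> carry_out(motion=[0.7,0.2,0,0.01,-0.006,0,1,0,0,0,0.015,0,0,1,0,0,0,0.002,0,0,1,0,0,0,0,0,0,1,0,0,0,0,0,0,1])

```text
time_s: 22.05
eef_pos: [0.6168, -0.1056, 0.033]
eef_rot: [0.699, 0.114, 0.696, -0.115]
wrist_force: [0.6, 0.0, -0.3]
opening: 0.453
```

```bash
python3 go.py .616 -.105 .0215 -18.6
```

```text
pos [ 0.6168 -0.1056  0.033 ] rot [0.   0.27 0.07] shift [ 0.0115  0.0003 -0.001 ]
```

>>> carry_out(motion=[0,0.3,0,0.009,0,-0.001,1,0,0,0,0.002,0,0,1,0,0,0,0,0,0,1])

```text
time_s: 22.35
eef_pos: [0.6163, -0.1055, 0.0218]
eef_rot: [0.698, 0.114, 0.698, -0.115]
wrist_force: [0.2, 0.2, 0.1]
opening: 0.455
```

```bash
python3 go.py .616 -.105 .0215 -18.6
```

```text
pos [ 0.6163 -0.1055  0.0218] rot [0.   0.01 0.07] shift [ 0.0003  0.0003 -0.0005]
```

>>> carry_out(motion=[0,0,0,0,0,0,-0.5,0,0,0,0,0,0,-0.5,0,0,0,0,0,0,-0.5,0,0,0,-0.03,0,0,-0.5,0,0,0,-0.045,0,0,-0.5,-6,0,0,-0.045,0,0,-0.5,-6,0,0,-0.01,0,0,-0.5,-6,0,0,0,0,0,-0.5,0,0,0,0,0,0,-0.5,0,0,0,0,0,0,-0.5])

```text
time_s: 23.35
eef_pos: [0.6169, -0.1054, 0.1588]
eef_rot: [0.708, -0.0, 0.706, -0.001]
wrist_force: [-0.3, -0.3, 0.7]
opening: 0.748
```

```bash
python3 - <<'E'
from fit import *
ctrl.camera('wrist'); print(fit('square_small','wrist',None,(.617,-.105),-.016),fit('box_square_small','wrist',None,(.617,-.105)))
E
python3 go.py .602 .172 .15 0
```

```text
(array([ 0.617, -0.105]), np.float64(-40.0), np.float64(1.0)) (array([ 0.6198, -0.1061]), np.float64(-18.3), np.float64(0.483))
pos [ 0.6165 -0.1052  0.1579] rot [-0.05  0.03  0.08] shift [ 0.0075  0.2772 -0.0148]
```

>>> carry_out(motion=[0,0,0,0,0.042,-0.002,-0.5,0,0,0,0,0.042,-0.002,-0.5,0,0,0,0,0.042,-0.002,-0.5,0,0,0,0,0.042,-0.002,-0.5,0,0,0,0,0.042,-0.002,-0.5,0,0,0,0,0.038,-0.002,-0.5,0,0,0,0,0.018,-0.001,-0.5,0,0,0,0,0,0,-0.5,0,0,0,0,0,0,-0.5])

```text
time_s: 24.4
eef_pos: [0.6011, 0.1689, 0.1499]
eef_rot: [0.703, 0.005, 0.711, -0.006]
wrist_force: [-0.4, -1.0, -0.1]
opening: 0.747
```

```bash
python3 - <<'E'
from fit import *
im=ctrl.camera('wrist'); print(fit('round_small','wrist',None,(.602,.172)))
cv2.imwrite('pics/w5.png',im)
K,T=camT('top'); t=ctrl.camera('top'); cv2.imwrite('pics/top5.png',cv2.resize(t[110:300,180:430],None,fx=3,fy=3,interpolation=cv2.INTER_CUBIC))
E
python3 go.py .602 .172 .07 0
```

```text
(array([0.6014, 0.1725]), np.float64(15.7), np.float64(0.091))
pos [0.6015 0.1677 0.1503] rot [-0.99 -0.58  0.09] shift [0.0802 0.0044 0.0012]
```

View pics/w5.png

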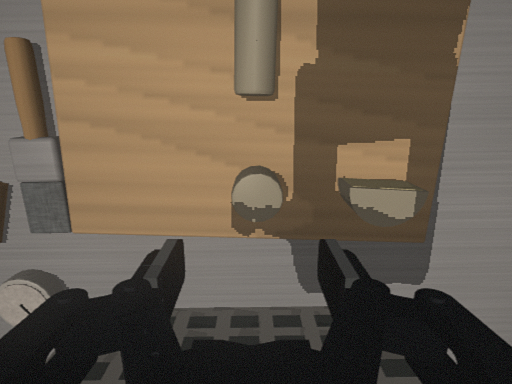

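View pics/top5.png

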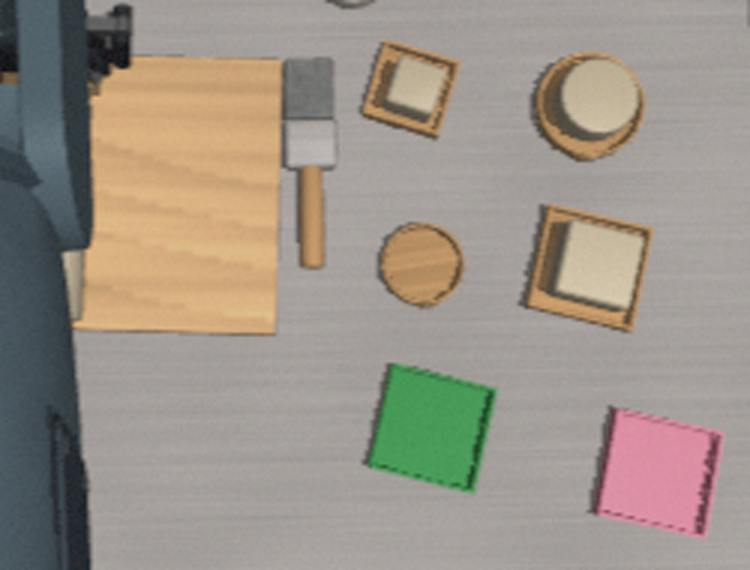

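The top crop shows three cheeses sitting in their boxes (about (418,85), (600,95) and (602,265)). In the wrist view, round_small is at (257,195), clear between the jaws. I approach it.

>>> carry_out(motion=[-1,-0.5,0,0.03,0.004,0.001,-0.5,0,0,0,0.03,0,0,-0.5,0,0,0,0.02,0,0,-0.5,0,0,0,0,0,0,-0.5,0,0,0,0,0,0,-0.5])

```text
time_s: 25.05
eef_pos: [0.6057, 0.165, 0.0703]
eef_rot: [0.708, 0.002, 0.706, -0.004]
wrist_force: [0.2, -0.6, -0.8]
opening: 0.747
```

```bash
python3 go.py .6015 .1725 .0345 0
```

```text
pos [0.6057 0.165  0.0703] rot [-0.51  0.2   0.12] shift [ 0.0357  0.0075 -0.0044]
```

>>> carry_out(motion=[-0.4,0.2,0,0,0.007,-0.004,-0.5,0,0,0,0.02,0,0,-0.5,0,0,0,0,0,0,-0.5,0,0,0,0,0,0,-0.5])

```text
time_s: 25.45
eef_pos: [0.6052, 0.1723, 0.056]
eef_rot: [0.71, 0.001, 0.704, -0.001]
wrist_force: [-0.3, 0.5, 0.0]
opening: 0.751
```

```bash
python3 go.py .6015 .1725 .0345 0
```

```text
pos [0.6052 0.1723 0.056 ] rot [-0.17  0.44  0.07] shift [ 0.0215  0.0002 -0.0039]
```

>>> carry_out(motion=[0,0.4,0,0.014,0,-0.004,-0.5,0,0,0,0.007,0,0,-0.5,0,0,0,0,0,0,-0.5,0,0,0,0,0,0,1,0,0,0,0,0,0,1,0,0,0,0,0,0,1,0,0,0,0,0,0,1,0,0,0,0,0,0,1])

```text
time_s: 26.25
eef_pos: [0.6031, 0.1729, 0.0372]
eef_rot: [0.709, 0.001, 0.705, -0.001]
wrist_force: [-0.3, -0.3, 0.3]
opening: 0.472
```

```bash
python3 go.py .6015 .1725 .0345 0
```

```text
pos [0.6031 0.1729 0.0372] rot [-0.14  0.28  0.04] shift [ 0.0026 -0.0004 -0.0016]
```

>>> carry_out(motion=[0,0.3,0,-0.03,0,0,1,0,0,0,-0.04,0,0,1,0,0,0,-0.01,0,0,1,0,0,0,0,-0.04,-0.018,1,0,0,0,0,-0.04,-0.018,1,0,0,0,0,-0.04,-0.018,1,0,0,0,0,-0.04,-0.018,1,0,0,0,0,-0.04,-0.018,1,0,0,0,0,0,0,1,0,0,0,0,0,0,1])

```text
time_s: 27.25
eef_pos: [0.5078, -0.0329, 0.1172]
eef_rot: [0.706, -0.0, 0.708, -0.0]
wrist_force: [0.0, 0.1, -0.5]
opening: 0.471
```

```bash
python3 go.py .475 -.11 .1 0
```

```text
pos [ 0.5078 -0.0329  0.1172] rot [-0.03 -0.12  0.05] shift [ 0.0173 -0.0771 -0.0327]
```

>>> carry_out(motion=[0,0,0,0,-0.036,-0.015,1,0,0,0,0,-0.035,-0.014,1,0,0,0,0,0,0,1,0,0,0,0,0,0,1])

```text
time_s: 27.65
eef_pos: [0.4795, -0.1027, 0.1165]
eef_rot: [0.707, -0.001, 0.708, 0.002]
wrist_force: [0.1, 0.4, -0.4]
opening: 0.467
```

```bash
python3 go.py .475 -.11 .06 0;  python3 - <<'E'
from fit import *
ctrl.camera('wrist'); t=toolT()[:3,3]; print(fit('round_small','wrist',None,t[:2],t[2]-.0372),t.round(4))
E
```

```text
pos [ 0.4795 -0.1027  0.1165] rot [ 0.23 -0.09 -0.01] shift [ 0.0566 -0.0073 -0.0044]
(array([ 0.4781, -0.1036]), np.float64(7.6), np.float64(0.079)) [ 0.4796 -0.1025  0.1166]
```

>>> carry_out(motion=[0.2,0,0,0.02,-0.006,-0.004,1,0,0,0,0.03,0,0,1,0,0,0,0.01,0,0,1,0,0,0,0,0,0,1,0,0,0,0,0,0,1])

```text
time_s: 28.25
eef_pos: [0.4791, -0.1034, 0.0563]
eef_rot: [0.707, -0.004, 0.707, 0.004]
wrist_force: [-0.3, 0.8, -0.2]
opening: 0.469
```

```bash
python3 go.py .4757 -.1095 .022 0
```

```text
pos [ 0.4791 -0.1034  0.0563] rot [0.61 0.06 0.02] shift [ 0.0343 -0.006  -0.0035]
```

>>> carry_out(motion=[0.6,0,0,0.008,-0.006,-0.004,1,0,0,0,0.014,0,0,1,0,0,0,0.002,0,0,1,0,0,0,0,0,0,1,0,0,0,0,0,0,1])

```text
time_s: 28.75
eef_pos: [0.4778, -0.1113, 0.035]
eef_rot: [0.71, -0.001, 0.705, -0.001]
wrist_force: [0.1, 0.2, -1.3]
opening: 0.471
```

```bash
python3 go.py .4757 -.1095 .022 0
```

```text
pos [ 0.4778 -0.1113  0.035 ] rot [-0.    0.41  0.22] shift [ 0.013   0.0019 -0.0022]
```

>>> carry_out(motion=[0,0.4,0.2,0.01,0.002,-0.002,1,0,0,0,0.003,0,0,1,0,0,0,0,0,0,1])

```text
time_s: 29.05
eef_pos: [0.4766, -0.1098, 0.0222]
eef_rot: [0.708, -0.0, 0.707, -0.0]
wrist_force: [0.9, 0.0, -0.2]
opening: 0.472
```

```bash
python3 go.py .4757 -.1095 .022 0
```

```text
pos [ 0.4766 -0.1098  0.0222] rot [-0.02  0.1   0.06] shift [ 0.0002  0.0003 -0.0009]
```

Release, rise and retreat to a spot that leaves the boxes in view.

>>> carry_out(motion=[0,0,0,0,0,0,-0.5,0,0,0,0,0,0,-0.5,0,0,0,0,0,0,-0.5,0,0,0,0,0,0,-0.5,0,0,0,-0.03,0,0,-0.5,0,0,0,-0.045,0,0,-0.5,0,0,0,-0.045,0,0,-0.5,0,0,0,-0.045,0,0,-0.5,0,0,0,-0.03,0,0,-0.5,0,0,0,0,0,0,-0.5])

```text
time_s: 30.05
eef_pos: [0.4753, -0.1091, 0.2244]
eef_rot: [0.707, 0.0, 0.707, -0.0]
wrist_force: [0.6, 0.1, 0.1]
opening: 0.748
```

>>> carry_out(motion=[0,0,0,0,0.035,-0.02,-0.5,0,0,0,0,0.035,-0.02,-0.5,0,0,0,0,0.035,-0.02,-0.5,0,0,0,0,0.035,-0.01,-0.5,0,0,0,0,0.02,0,-0.5,0,0,0,0,0,0,-0.5,0,0,0,0,0,0,-0.5])

```text
time_s: 30.75
eef_pos: [0.4015, 0.055, 0.2214]
eef_rot: [0.707, 0.001, 0.707, -0.001]
wrist_force: [-0.7, -0.3, -0.3]
opening: 0.749
```

Run:
```python
from fit import *
t=ctrl.camera('top'); cv2.imwrite('pics/top6.png',cv2.resize(t[110:300,100:430],None,fx=2.4,fy=2.4,interpolation=cv2.INTER_CUBIC))
for n,b in [('round_large',(.6036,-.2495)),('round_small',(.4755,-.1095)),('square_large',(.472,-.2425)),('square_small',(.6175,-.1055))]:
    K,T=camT('top'); u=hull((*b,0),n,K,T,-.016).mean(0); print(n,b,fit(n,'top',u,b,-.016))
```

```text
round_large (0.6036, -0.2495) (array([ 0.6047, -0.2492]), np.float64(14.6), np.float64(0.092))
round_small (0.4755, -0.1095) (array([ 0.4762, -0.1099]), np.float64(6.2), np.float64(0.095))
square_large (0.472, -0.2425) (array([ 0.4711, -0.2427]), np.float64(-15.3), np.float64(0.069))
square_small (0.6175, -0.1055) (array([ 0.6168, -0.1058]), np.float64(-24.0), np.float64(0.165))
```

View pics/top6.png

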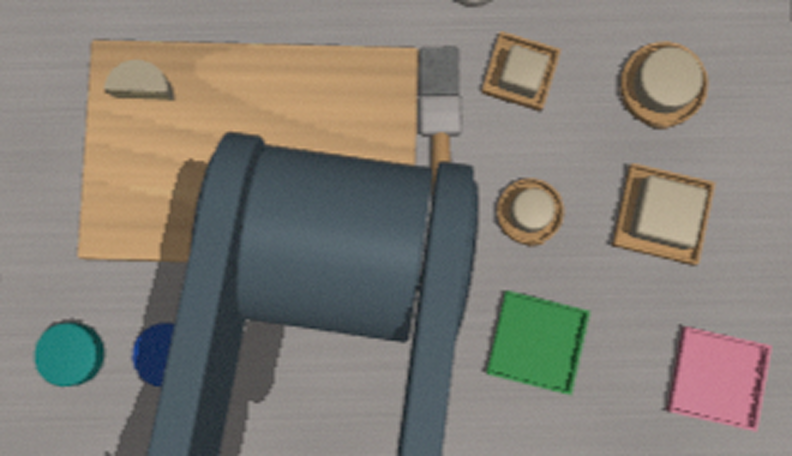

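All four cheeses sit centred in their boxes, and the half cheese is unmoved at (138,80). I hand in.

```bash
python3 -c "
from bench import ctrl
print(ctrl.hand_in())"
```

```text
the job is handed in; nothing more can be done
None
```

I set all four whole cheeses down in their own spruce boxes and handed the job in at about 31 s; the hand-in gives no verdict.

- **Centring:** my last top-camera check put every cheese within about 2 mm of its box centre.
- **Squares:** the large square was within 1° of its box. The small square read about 5° off in that last check, on a weak outline fit, but was 0–1° off by the tool pose at release. Both are well inside the 17° limit.
- **Half and log:** the half cheese looked unmoved in the last picture. The log was hidden by the arm there; an earlier wrist view showed it apparently undisturbed, and no move passed near it at low height.
- **Checks that disagreed:** the small square box's x position differed by about 5 mm between the top and wrist views, so I aimed between them. One wrist-camera fit of the small square after I released it failed. The top picture showed it inside its box.

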